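# Knock the fixture's pin home and hold the cast bracket level over its cups

## Task

With the mallet held in the gripper, knock the raised pin of the service fixture fully home, then set the mallet back down on the bench, clear of the fixture. Then pick up the cast bracket at its balance point and hold it level about 10 cm above the fixture's two cups, thick boss over the big cup and thin eye over the small one, clear of everything, and finish while still holding it there. Touch the pin with nothing but the mallet, and leave the bottle, beaker, jar, caps and tip box where they are.

Things in the scene. Friction and masses are not known exactly. Their poses are not given: they have to be found in the camera images.
- fixture: Service fixture bolted to the bench: grey plate 300 x 90 x 12 mm carrying in a row a big steel cup (axis at x = -65 mm), a dark 36 mm square guide block (x = +45 mm, top 60 mm above bench) and a small steel cup (x = +135 mm). Plate spans x = -110 to +190 mm. Origin at bench level, where the bracket's balance point belongs above it; x runs from big to small cup, z up.
- big_cup (a point): Centre of the big cup's floor, 42 mm above the bench; the cup is 72 mm across, 60 mm inside, its rim 50 mm above the bench. Axes as the fixture's.
- small_cup (a point): Centre of the small cup's floor, 42 mm above the bench; the cup is 40 mm across, 32 mm inside, its rim 50 mm above the bench. Axes as the fixture's.
- pin_top (a point): Centre of the top of the sprung pin, a round steel pin 16 mm in diameter that stands upright in the guide block; raised, its top is 18 mm above the block (78 mm above the bench); fully home, 3 mm above it (63 mm above the bench). It moves with the pin.
- pin (a joint): How far the pin is driven down, m: 0 raised, 0.015 fully home (at least 0.012 counts as home). It starts at 0 to 0.004. It is tight and lightly sprung: driving it takes about 7 N at first and 10 N near the bottom, and it stays where it is driven.
- mallet: Mallet, 0.3 kg: black rubber-covered round head 46 mm in diameter, 70 mm long; wooden handle 22 mm wide, 24 mm high. It starts standing on one face of its head, handle level. Origin at the centre of that lower face, z up along the head's axis; the handle runs along -x, centre line 35 mm above the face, end 155 mm from the head's axis. Balance point 10 mm from that axis.
- mallet_grip (a point): Point on the handle's centre line, 60 mm from the head's axis (37 mm from the head's side) and 35 mm above the head's lower face; a good place to grip, across y. Axes as the mallet's.
- mallet_face (a point): Centre of the head's lower face (the striking face): 60 mm along +x and 35 mm below point mallet_grip. Axes as the mallet's.
- bracket: Cast aluminium bracket, 0.5 kg, standing on its thick boss (cylinder 52 mm diameter, 50 mm high, axis at x = -65 mm) and thin eye (28 mm diameter, 50 mm high, at x = +135 mm), joined by a straight bar 20 mm wide, 22 to 42 mm above the underside. Origin on the underside level, below the balance point; x runs from boss to eye, z up.
- bracket_balance (a point): The bracket's balance point (centre of mass along the bracket), at the centre of the bar, 32 mm above the bracket's underside and 65 mm from the boss's axis towards the eye. Axes as the bracket's.
- bracket_boss (a point): Centre of the underside of the thick boss. Axes as the bracket's.
- bracket_eye (a point): Centre of the underside of the thin eye. Axes as the bracket's.
- bottle: Bystander: white bottle 52 mm in diameter, 110 mm high. Origin at its foot.
- beaker: Bystander: glass beaker 68 mm in diameter, 85 mm high. Origin at its foot.
- jar: Bystander: amber jar 60 mm in diameter, 75 mm high. Origin at its foot.
- cap0: Bystander: blue tube cap 30 mm in diameter, 14 mm high, lying on the bench. Origin at its foot.
- cap1: Bystander: another such tube cap. Origin at its foot.
- tip_box: Bystander: grey pipette-tip box 90 x 120 x 55 mm. Origin at its foot.
Not all that is in view belongs to the job. What is shaped like the mallet but red is not meant.

How it is judged:
On the way, in this order (a step that is already met when the one before it is completed fails the run):
1. the pin is driven home with the mallet held in the gripper (value of joint pin above 0.012 m and contact force between the fingers and mallet above 1 N), for 0.05 s.
2. the mallet is set down on the bench and let go (height (world z) of mallet_grip below 0.05 m and contact force between the fingers and mallet below 0.05 N and contact force between mallet and fixture below 0.05 N), for 0.2 s.
3. the bracket is lifted off the bench, gripped at its balance point (x of the grasp point in the frame of bracket_balance between -0.02 and 0.02 m and contact force between the fingers and bracket above 2 N and height (world z) of each of bracket_boss, bracket_eye above 0.04 m), for 0.2 s.
At the end, for the whole second after the job is handed in: Bracket held within 20 mm of its balance point, still, level to 0.1 rad, boss within 20 mm of the big cup's axis, eye within 25 mm of the small one's, boss 50-160 mm above the cup floor, touching neither fixture nor mallet; pin down 12 mm or more; mallet let go on the bench, off the fixture (all of step 2 and x of the grasp point in the frame of bracket_balance between -0.02 and 0.02 m and contact force between the fingers and bracket above 2 N and angle between bracket_balance's own z axis and vertical below 0.1 rad and horizontal distance between bracket_boss and big_cup below 0.02 m and horizontal distance between bracket_eye and small_cup below 0.025 m and z of bracket_boss in the frame of big_cup between 0.05 and 0.16 m and contact force between bracket and fixture below 0.05 N and contact force between bracket and mallet below 0.05 N and linear speed of bracket below 0.03 m/s and angular speed of bracket below 0.15 rad/s and value of joint pin above 0.012 m); the arm keeps its last pose, push and grip.
It fails at once if the robot or the bracket touches the pin (contact force between any of the arm, the fingers, bracket and pin above 0.5 N).
It fails at once if the bracket knocks against the fixture (contact force between bracket and fixture above 2 N).
It fails at once if a bystander is moved by more than 30 mm or tipped over (distance of any of bottle, beaker, jar, cap0, cap1, tip_box from where it was at the start of the episode above 0.03 m or angle between any of bottle, beaker, jar, cap0, cap1, tip_box's own z axis and vertical above 0.5 rad).
It also fails if it takes over 69 s, if anything falls off the work surface, if the arm or the gripper's body presses on something with over 40 N, if the wrist force passes 120 N, or if a joint passes its speed limit or range.

## Robot

A 6-joint arm with a two-finger parallel gripper is mounted at the origin on the work surface. World frame = base frame: x ahead of the robot, y to its left, z up, the work surface at z = 0. Lengths are in m, angles in rad, forces in N, time in s.
With the tool pointing down it reaches from about 0.3 to 0.875 m from the base axis. Payload 6.4 kg.
Tool frame: the origin (TCP) lies midway between the tips of the shut fingers; the grasp point (between the pads) lies 19 mm behind it; y points along the fingers, x is the direction in which the jaws open and shut, and the axes are right-handed (so a half turn about y gives the same grasp; the last joint's range is limited). The gripper opens to 85 mm and grips with 20 to 120 N. Pads are 22 mm wide; open, the fingers measure 114 mm over their backs; the gripper's body (76 mm by 85 mm) begins 54 mm behind the grasp point. The pads swing forward as they close: fully open they stand 13 mm farther back than shut.
Start: joints at [-1.462, 0.181, 1.607, -0, 1.354, -0.206], TCP at [0.178, -0.547, 0.231] pointing down, gripper open.
Joint ranges: [-2.99, 2.99], [-0.89, 2.07], [0.3, 2.58], [-1.14, 4.28], [0, 2.63], [-3.12, 3.12]. Speed limits (rad/s): [2.57, 2.57, 3.01, 3.14, 3.14, 3.14].

## Interface

Orientations are given as a unit quaternion [w, x, y, z].
In Python, from bench import ctrl gives the robot as it stands.
- The arm moves only by the tool step_arm, never from a script. Its argument "commands" is a list of rows, each a list of 7 numbers: the turn, a rotation vector about the tool's x, y, z in units of 6 degrees (1.0 is 6 degrees), then the shift along the tool's x, y, z in units of 30 mm (1.0 is 30 mm), then the opening, from 0 (shut) to 1 (fully open). A call has 1 to 10 rows; each row shifts and turns the commanded pose from where the row before left it, along the tool's axes as they then stand; what a row does not reach is not made up. A row lasts 1/10 s, in which the tool goes at most 50 mm and 8.59 degrees, less where a joint would pass 70% of its speed; a pose out of reach is approached as far as the arm can. A call with a number of a shift or a turn outside -1 to 1 is refused whole. A call with a gripper value outside its range is refused whole. The fingers move at their own pace and stop on an object; the grip force is fixed at half the most. Time passes only in rows, so rows that do not move let the fingers close. It gives the time, the measured TCP pose, the force and the opening at its end, in the units of the state.
- ctrl.get_obs(): the state, without advancing time (a new reading comes with each control period).
- ctrl.camera(name): name is "scene" or "top"; returns (picture, depth): 400x640x3 uint8, blue, green, red; 400x640 float32, m along the optical axis (not along the pixel's ray), 0 where there is no reading.
- ctrl.get_calibration(name): a dict with "intrinsics" (3x3 intrinsics, pixels), "D" ([k1, k2, p1, p2, k3] as OpenCV has them; the pictures are not rectified), "R" (3x3) and "t" (3): a world point X has camera coordinates R X + t. Camera axes: x right, y down, z forward; pixel columns grow to the right and rows downward; lengths in m; the calibration is good to about 2 mm. A picture is of the moment at which its call begins. get_calibration takes no time and is no camera call.
- ctrl.hand_in(): hands the job in, once; it reports no verdict.
Trained networks look in the newest picture that a camera, given by its name, has taken for a name from the list of things; names that differ only in an ending like _2 or _b are one class to them, and where a whole thing is asked for, a point or a joint stands for the part that bears it (a point fixed in the world has none). Each returns a list of dicts, best first, with "p" (0 to 1); they miss things now and then, are a little off and sometimes report something else, mostly with a low value. They report only what shows in the picture. A call takes as long as a camera call. They do not tell look-alikes from the thing itself.
- ctrl.boxes_of(thing, camera): "point" ([x, y, z] in m, in the coordinates of the camera as it stood for that picture, good to about 4 mm: the middle of the surface that is visible of it).
- ctrl.silhouettes(thing, camera): "pixels" (400x640 bool, what is visible of it).
The state is a dict: "time_s": time; "q": joint angles; "dq": joint speeds; "joint_efforts": joint torques, N m; "eef_pos": TCP position; "eef_rot": TCP orientation; "wrist_force": force on the tool from outside, world axes, zero at the start; "torque": the same for the moment, N m; "opening": opening from 0.0 (shut) to 1.0 (fully open).
Only numpy, scipy, OpenCV 4.12 (cv2) and the standard library are available. Lean on these libraries where they do the work, as an engineer would, in place of code of your own. Each camera call takes 0.05 s, during which the arm holds its last target.

## Working session

There is one attempt and no reset: what is moved stays moved. The work goes in short steps, Python scripts to look and compute and a tool call to move; the robot and the scene stay as the last step left them, time stands still between calls to the robot, and variables do not carry over. Pictures are saved under pics/ and viewed, and the job is handed in when it is done.

Besides the shell and the picture viewer there is one more tool, called after "Emit:" in YAML: its name, and indented under it one key for each argument. step_arm: Moves the arm, as the interface text tells. Its arguments: {"type":"object","properties":{"commands":{"type":"array"}},"required":["commands"]}

```bash
ls; mkdir -p pics; python3 - <<'E'
from bench import ctrl
import cv2, numpy as np
print(ctrl.get_obs())
for n in ("scene","top"):
    im,d=ctrl.camera(n); cv2.imwrite(f"pics/{n}0.png",im); np.save(f"{n}0_d.npy",d)
    c=ctrl.get_calibration(n); print(n,c)
E
```

```text
pics
{'time_s': 0.0, 'q': array([-1.46229711e+00,  1.81566841e-01,  1.60799358e+00, -1.46144593e-05,
        1.35383275e+00, -2.06298588e-01]), 'dq': array([ 1.19784847e-03,  6.29188280e-04, -3.10634876e-04, -2.03679777e-04,
        6.07366407e-05,  7.72313338e-04]), 'joint_efforts': array([-1.08934379e-03, -4.44877803e+01, -3.51339555e+01, -4.08117430e-04,
        9.17873054e-03, -1.08505324e-05]), 'eef_pos': array([ 0.17798512, -0.54617236,  0.23037664]), 'eef_rot': array([ 0.5726627 , -0.57172629,  0.41587453, -0.41501188]), 'wrist_force': array([0.31089668, 0.26039047, 0.2236572 ]), 'torque': array([-0.01329659,  0.02995877,  0.02558122]), 'opening': 0.9967012479605849}
scene {'intrinsics': array([[401.46303232,   0.        , 318.52791246],
       [  0.        , 401.46303232, 201.50919194],
       [  0.        ,   0.        ,   1.        ]]), 'D': array([-0.0295636,  0.       ,  0.       ,  0.       ,  0.       ]), 'R': array([[-0.82261127,  0.56843435, -0.01389537],
       [ 0.49913871,  0.71019363, -0.49647312],
       [-0.27234397, -0.4153401 , -0.86794088]]), 't': array([ 0.43383629, -0.26928466,  1.28373041])}
top {'intrinsics': array([[360.92043976,   0.        , 319.77834314],
       [  0.        , 360.92043976, 200.23086284],
       [  0.        ,   0.        ,   1.        ]]), 'D': array([-0.00613929,  0.        ,  0.        ,  0.        ,  0.        ]), 'R': array([[-0.00487332, -0.99983428, -0.01754041],
       [-0.99146835,  0.00711586, -0.13015328],
       [ 0.13025653,  0.01675648, -0.99133872]]), 't': array([0.05294   , 0.5354056 , 1.03125701])}
```

View pics/scene0.png

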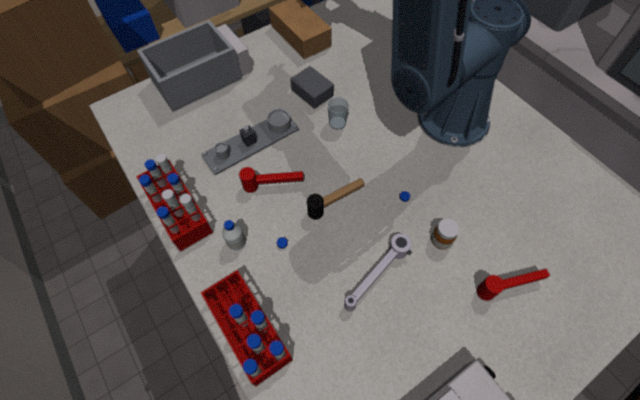

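View pics/top0.png

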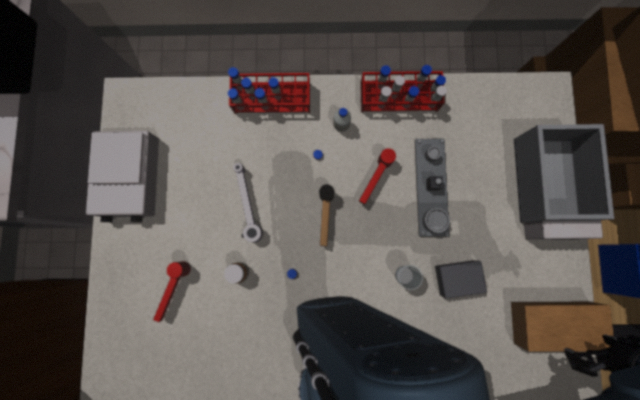

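```bash
cat > h.py <<'E'
from bench import ctrl
import cv2, numpy as np
def cal(n):
    c=ctrl.get_calibration(n); return [np.array(c[k],float) for k in ("intrinsics","D","R","t")]
def cloud(n,d,mask):
    K,D,R,t=cal(n); v,u=np.nonzero(mask&(d>0))
    p=cv2.undistortPoints(np.stack([u,v],1).astype(float)[:,None],K,D)[:,0]
    z=d[v,u]; X=np.c_[p*z[:,None],z]
    return (X-t)@R, np.c_[u,v]
def toworld(n,p):
    K,D,R,t=cal(n); return R.T@(np.array(p)-t)
def ray(n,uv,z):
    K,D,R,t=cal(n); p=cv2.undistortPoints(np.array(uv,float).reshape(-1,1,2),K,D)[:,0]
    dirs=np.c_[p,np.ones(len(p))]@R; o=-R.T@t
    return o+dirs*((z-o[2])/dirs[:,2])[:,None]
def proj(n,X):
    K,D,R,t=cal(n); return cv2.projectPoints(np.array(X,float).reshape(-1,1,3),cv2.Rodrigues(R)[0],t,K,D)[0][:,0]
E
python3 - <<'E'
from h import *
for n in ("top","scene"):
    im,d=ctrl.camera(n)
    np.save(n+"1_d.npy",d); np.save(n+"1.npy",im)
    for th in ("mallet","bracket","fixture","pin","tip_box","beaker","jar","bottle","cap0"):
        r=ctrl.silhouettes(th,n)
        for i,o in enumerate(r):
            m=o["pixels"]
            X,uv=cloud(n,d,m)
            print(n,th,round(o["p"],2),m.sum(),np.median(uv,0) if len(uv) else None, np.round(np.median(X,0),3) if len(X) else None,np.round([np.percentile(X[:,2],97),*np.ptp(X[:,:2],axis=0)],3) if len(X) else '')
            np.save(f"m_{n}_{th}_{i}.npy",m)
    for th in ("mallet_face","mallet_grip","pin_top","big_cup","small_cup","bracket_boss","bracket_eye"):
        for o in ctrl.boxes_of(th,n): print(n,th,round(o["p"],2),np.round(toworld(n,o["point"]),3))
E
```

```text
top mallet 0.81 553 [379. 170.] [ 0.624 -0.126  0.048] [0.072 0.157 0.105]
top mallet 0.72 550 [325. 208.] [0.511 0.035 0.048] [0.072 0.174 0.042]
top bracket 0.87 796 [246. 212.] [0.502 0.266 0.043] [0.053 0.231 0.093]
top fixture 0.73 2866 [431. 187.] [ 0.572 -0.281  0.013] [0.06  0.296 0.091]
top fixture 0.19 1718 [459. 278.] [ 0.308 -0.342  0.054] [0.058 0.113 0.15 ]
top tip_box 0.59 1533 [460. 279.] [ 0.307 -0.343  0.054] [0.058 0.104 0.125]
top beaker 0.91 536 [408. 277.] [ 0.312 -0.206  0.032] [0.086 0.074 0.066]
top jar 0.58 419 [236. 273.] [0.328 0.286 0.074] [0.078 0.066 0.062]
top bottle 0.59 332 [341. 120.] [ 0.767 -0.016  0.075] [0.111 0.045 0.05 ]
top bottle 0.33 560 [409. 276.] [ 0.313 -0.206  0.032] [0.086 0.065 0.088]
top cap0 0.59 76 [291. 274.] [0.32  0.136 0.014] [0.017 0.026 0.024]
top cap0 0.48 89 [317. 154.] [0.681 0.058 0.013] [0.017 0.036 0.031]
top mallet_face 0.92 [0.51  0.035 0.045]
top mallet_face 0.84 [ 0.628 -0.127  0.052]
top mallet_face 0.59 [0.302 0.479 0.048]
top mallet_grip 0.9 [0.301 0.472 0.044]
top mallet_grip 0.79 [0.511 0.036 0.046]
top mallet
[... 1001 characters left out ...]
7]
scene jar 0.75 635 [445. 234.] [0.342 0.296 0.067] [0.076 0.105 0.068]
scene bottle 0.78 539 [233. 236.] [ 0.787 -0.004  0.069] [0.11  0.06  0.094]
scene cap0 0.48 70 [405. 196.] [0.327 0.135 0.013] [0.016 0.026 0.028]
scene mallet_face 0.76 [ 0.634 -0.13   0.046]
scene mallet_face 0.75 [0.32  0.478 0.043]
scene mallet_face 0.73 [0.529 0.043 0.045]
scene mallet_grip 0.82 [0.532 0.036 0.048]
scene mallet_grip 0.79 [ 0.635 -0.127  0.048]
scene mallet_grip 0.64 [0.517 0.273 0.04 ]
scene mallet_grip 0.63 [0.322 0.473 0.049]
scene big_cup 0.66 [ 0.595 -0.279  0.012]
scene small_cup 0.88 [ 0.592 -0.273  0.013]
scene bracket_boss 0.61 [0.517 0.274 0.039]
scene bracket_eye 0.7 [0.512 0.269 0.041]
```

```bash
python3 - <<'E'
from h import *
A={}
for n in ("top","scene"):
    d=np.load(n+"1_d.npy")
    H,W=d.shape; X,uv=cloud(n,d,np.ones((H,W),bool))
    A[n]=X
    # mallet head, handle
    near=lambda c,r:(np.hypot(X[:,0]-c[0],X[:,1]-c[1])<r)
    def cen(s,name):
        P=X[s]; mm=(P[:,:2].min(0)+P[:,:2].max(0))/2
        # min enclosing circle
        c,r=cv2.minEnclosingCircle((P[:,:2]*1000).astype(np.float32))
        print(n,name,len(P),np.round(P.mean(0),4),"mid",np.round(mm,4),"circ",np.round(c,1),round(r,1))
    cen(near((.57,.03),.09)&(X[:,2]>.064)&(X[:,2]<.076),"head")
    cen(near((.45,.03),.05)&(X[:,2]>.043)&(X[:,2]<.052),"handle mid")
    s=near((.49,.035),.13)&(X[:,2]>.04)&(X[:,2]<.052)
    r=cv2.minAreaRect((X[s][:,:2]*1000).astype(np.float32)); print("handle",r)
    s=near((.5,.266),.15)&(X[:,2]>.036)&(X[:,2]<.045)
    print("bar",cv2.minAreaRect((X[s][:,:2]*1000).astype(np.float32)), cv2.fitLine((X[s][:,:2]*1000).astype(np.float32),cv2.DIST_HUBER,0,.01,.01).ravel())
    cen(near((.45,.25),.08)&(X[:,2]>.046)&(X[:,2]<.056),"boss")
    cen(near((.62,.28),.08)&(X[:,2]>.046)&(X[:,2]<.056),"eye")
    cen(near((.48,-.29),.07)&(X[:,2]>.046)&(X[:,2]<.056),"bigcup")
    cen(near((.68,-.28),.05)&(X[:,2]>.046)&(X[:,2]<.056),"smallcup")
    cen(near((.59,-.28),.05)&(X[:,2]>.055)&(X[:,2]<.065),"block")
    cen(near((.59,-.28),.05)&(X[:,2]>.07)&(X[:,2]<.085),"pin")
    s=near((.58,-.28),.25)&(X[:,2]>.008)&(X[:,2]<.016)&(X[:,1]<-.2)&(X[:,0]>.4)
    print("plate",cv2.minAreaRect((X[s][:,:2]*1000).astype(np.float32)))
    s=near((.63,-.127),.06)
    cen(near((.63,-.127),.12)&(X[:,2]>.064)&(X[:,2]<.076)&(X[:,1]<-.05)&(X[:,1]>-.2),"redhead")
E
python3 - <<'E'
import cv2
t=cv2.imread('pics/top0.png');s=cv2.imread('pics/scene0.png')
cv2.imwrite('pics/fx.png',cv2.hconcat([cv2.resize(t[120:250,395:475],None,fx=4.6,fy=4.6,interpolation=2)[:590],cv2.resize(s[90:190,190:310],None,fx=3.4,fy=5.9,interpolation=2)[:590]]))
E
```

```text
top head 196 [0.5555 0.0307 0.0695] mid [0.5565 0.0298] circ [555.8  30.8] 22.7
top handle mid 237 [0.4499 0.038  0.0466] mid [0.4505 0.0377] circ [450.4  31.9] 49.4
handle ((477.9248046875, -17.824562072753906), (151.39047241210938, 137.06246948242188), 0.8904871344566345)
bar ((496.46240234375, 261.6334228515625), (76.59989929199219, 290.9971618652344), 89.75926971435547) [9.7290689e-01 2.3119737e-01 5.4263452e+02 2.7200232e+02]
top boss 241 [0.4401 0.2484 0.0499] mid [0.4412 0.2478] circ [440.2 248.2] 25.7
top eye 68 [0.6336 0.2941 0.0499] mid [0.6265 0.2935] circ [626.5 294.9] 21.0
top bigcup 157 [ 0.4739 -0.288   0.0493] mid [ 0.4742 -0.2879] circ [ 474.2 -287.8] 36.0
top smallcup 55 [ 0.6738 -0.2877  0.0497] mid [ 0.6751 -0.2881] circ [ 674.2 -287.9] 20.0
top block 134 [ 0.5837 -0.2866  0.0594] mid [ 0.5837 -0.2876] circ [ 584.7 -288. ] 23.7
top pin 25 [ 0.5832 -0.287   0.0752] mid [ 0.5834 -0.2872] circ [ 583.8 -287.2] 7.2
plate ((627.8330688476562, -283.46380615234375), (403.62518310546875, 112.41873931884766), 5.065554618835449)
top redhead 194 [ 0.66   -0.1483  0.0695] mid 
[... 503 characters left out ...]
.4437 0.2475 0.049 ] mid [0.4436 0.2469] circ [443.2 247.5] 26.2
scene eye 104 [0.6383 0.2938 0.0487] mid [0.6386 0.2935] circ [638.  293.5] 13.7
scene bigcup 116 [ 0.4789 -0.2887  0.0492] mid [ 0.4781 -0.2893] circ [ 478.4 -289.3] 37.0
scene smallcup 54 [ 0.6778 -0.289   0.0489] mid [ 0.6778 -0.2888] circ [ 677.6 -289.3] 20.6
scene block 99 [ 0.5891 -0.2846  0.0594] mid [ 0.5875 -0.2886] circ [ 587.8 -288.4] 24.4
scene pin 24 [ 0.5877 -0.2881  0.0748] mid [ 0.5883 -0.2897] circ [ 587.3 -290. ] 9.1
plate ((583.0823974609375, -366.117919921875), (248.5287628173828, 298.7427978515625), 89.6058578491211)
scene redhead 188 [ 0.6647 -0.1484  0.0689] mid [ 0.6649 -0.1484] circ [ 663.8 -149.4] 23.9
```

View pics/fx.png

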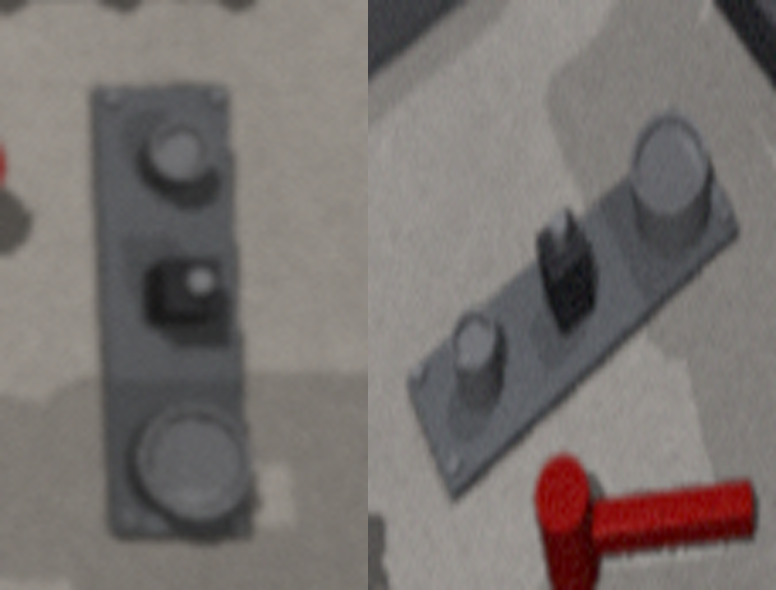

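```bash
cat >> h.py <<'E'
from scipy.spatial.transform import Rotation as Ro
def pose():
    o=ctrl.get_obs(); q=np.array(o["eef_rot"]); return np.array(o["eef_pos"]),Ro.from_quat(q[[1,2,3,0]]),o
def to(target,yaw=None):
    """yaw: world angle (deg) wanted of tool z"""
    p,R,o=pose(); M=R.as_matrix()
    print("t",round(o["time_s"],2),"pos",np.round(p,4),"yaw",np.round(np.degrees(np.arctan2(M[1,2],M[0,2])),2),"ydir",np.round(M[:,1],4),"F",np.round(o["wrist_force"],1),"open",round(o["opening"],3))
    if yaw is not None:
        y=np.radians(yaw); W=np.c_[[np.sin(y),-np.cos(y),0],[0,0,-1],[np.cos(y),np.sin(y),0]]
        rv=(R.inv()*Ro.from_matrix(W)).as_rotvec(); print("turn total (units)",np.round(np.degrees(rv)/6,3)); M=W
    print("shift total after turn (units)",np.round(M.T@(np.array(target)-p)/.03,3))
E
python3 -c "
from h import *
to([.498,.0343,.20],-4.1)"
```

```text
t 1.8 pos [ 0.1781 -0.5468  0.2313] yaw 18.04 ydir [ 0. -0. -1.] F [-0.5  0.  -0.7] open 1.002
turn total (units) [-0.    3.69  0.  ]
shift total after turn (units) [-20.082   1.044   9.252]
```

Emit:
step_arm:
  commands:
    - [0,0.922,0,0,0,0,1]
    - [0,0.922,0,0,0,0,1]
    - [0,0.923,0,0,0,0,1]
    - [0,0.923,0,0,0,0,1]
    - [0,0,0,-0.9,0,0.42,1]
    - [0,0,0,-0.9,0,0.42,1]
    - [0,0,0,-0.9,0,0.42,1]
    - [0,0,0,-0.9,0,0.42,1]
    - [0,0,0,-0.9,0,0.42,1]
    - [0,0,0,-0.9,0,0.42,1]

```text
time_s: 2.8
eef_pos: [0.2655, -0.3895, 0.2314]
eef_rot: [-0.482, 0.482, -0.518, 0.518]
wrist_force: [0.2, 0.6, -0.1]
opening: 1.001
```

Emit:
step_arm:
  commands:
    - [0,0,0,-0.9,0,0.42,1]
    - [0,0,0,-0.9,0,0.42,1]
    - [0,0,0,-0.9,0,0.42,1]
    - [0,0,0,-0.9,0,0.42,1]
    - [0,0,0,-0.9,0,0.42,1]
    - [0,0,0,-0.9,0,0.42,1]
    - [0,0,0,-0.9,0,0.42,1]
    - [0,0,0,-0.9,0,0.42,1]
    - [0,0,0,-0.9,0,0.42,1]
    - [0,0,0,-0.9,0,0.42,1]

```text
time_s: 3.8
eef_pos: [0.4106, -0.1292, 0.2316]
eef_rot: [-0.482, 0.482, -0.517, 0.518]
wrist_force: [0.0, -1.1, 0.6]
opening: 0.999
```

Emit:
step_arm:
  commands:
    - [0,0,0,-0.9,0,0.42,1]
    - [0,0,0,-0.9,0,0.42,1]
    - [0,0,0,-0.9,0,0.42,1]
    - [0,0,0,-0.9,0,0.42,1]
    - [0,0,0,-0.9,0,0.42,1]
    - [0,0,0,-0.9,0,0.42,1]
    - [0,0,0,0,0,0,1]
    - [0,0,0,0,0,0,1]
    - [0,0,0,0,0,0,1]

```text
time_s: 4.7
eef_pos: [0.4967, 0.0253, 0.2312]
eef_rot: [0.482, -0.482, 0.518, -0.518]
wrist_force: [-0.2, -0.6, -0.9]
opening: 1.001
```

```bash
python3 -c "
from h import *
to([.498,.0343,.20],-4.1)
im,d=ctrl.camera('scene');cv2.imwrite('pics/s2.png',im)"
```

```text
t 4.7 pos [0.4967 0.0253 0.2312] yaw -4.12 ydir [-4.e-04 -3.e-04 -1.e+00] F [-0.2 -0.6 -0.9] open 1.001
turn total (units) [ 0.003 -0.004  0.003]
shift total after turn (units) [-0.302  1.04   0.022]
```

View pics/s2.png

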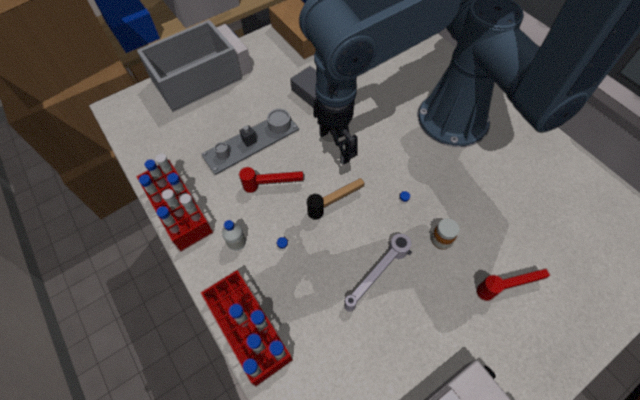

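```bash
python3 -c "
from h import *
print(proj('scene',[[.4967,.0253,.2312],[.498,.0343,.035],[.558,.03,.07]]))
im=cv2.imread('pics/s2.png')
cv2.imwrite('pics/s2c.png',cv2.resize(im[80:230,280:400],None,fx=4,fy=4,interpolation=2))
im,d=ctrl.camera('top');cv2.imwrite('pics/t2c.png',im); print(proj('top',[[.4967,.0253,.2312]]))"
```

```text
[[334.11701619 150.91589338]
 [334.23918035 196.51406836]
 [315.07649823 199.91154166]]
[[328.58851546 205.65468895]]
```

View pics/s2c.png

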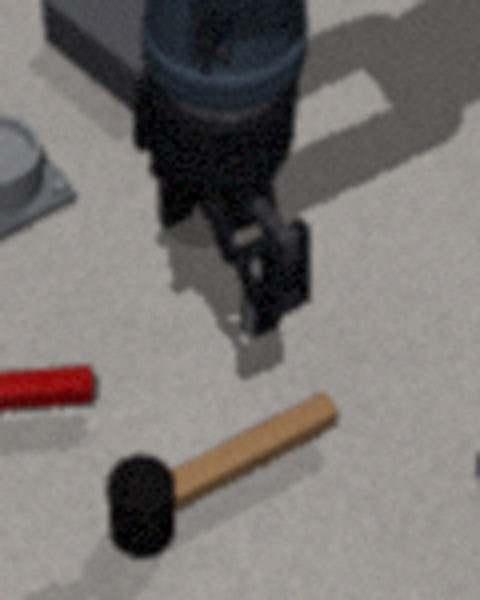

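View pics/t2c.png

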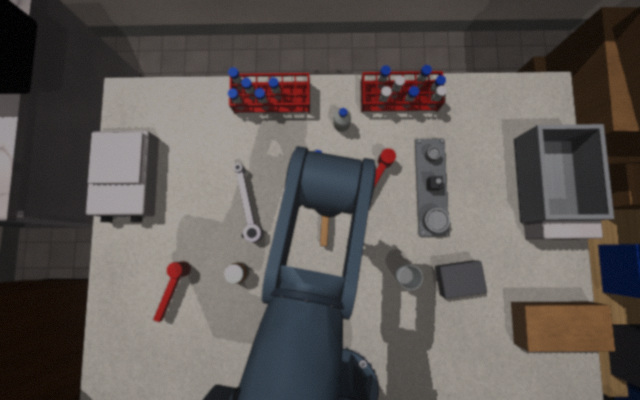

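Emit:
step_arm:
  commands:
    - [0,0,0,-0.3,0.8,0.1,1]
    - [0,0,0,0,0.8,0,1]
    - [0,0,0,0,0.8,0,1]
    - [0,0,0,0,0.8,0,1]
    - [0,0,0,0,0.8,0,1]
    - [0,0,0,0,0.8,0,1]
    - [0,0,0,0,0.8,0,1]
    - [0,0,0,0,0.8,0,1]
    - [0,0,0,0,0.7,0,1]
    - [0,0,0,0,0,0,1]

```text
time_s: 5.8
eef_pos: [0.4981, 0.0342, 0.0159]
eef_rot: [0.48, -0.483, 0.519, -0.516]
wrist_force: [-0.5, 0.3, -0.8]
opening: 1.001
```

Emit:
step_arm:
  commands:
    - [0,0,0,0,0,0,0]
    - [0,0,0,0,0,0,0]
    - [0,0,0,0,0,0,0]
    - [0,0,0,0,0,0,0]
    - [0,0,0,0,0,0,0]
    - [0,0,0,0,0,0,0]
    - [0,0,0,0,0,0,0]
    - [0,0,0,0,0,0,0]

```text
time_s: 6.6
eef_pos: [0.5013, 0.0344, 0.0193]
eef_rot: [-0.482, 0.482, -0.517, 0.518]
wrist_force: [-1.8, -2.1, 6.8]
opening: 0.247
```

```bash
python3 -c "
from h import *
to([.498,.0343,.018],-4.1)
im,d=ctrl.camera('scene');cv2.imwrite('pics/s3c.png',cv2.resize(im[100:250,260:400],None,fx=4,fy=4,interpolation=2))"
```

```text
t 6.6 pos [0.5013 0.0344 0.0193] yaw -4.1 ydir [ 1.3e-03 -5.0e-04 -1.0e+00] F [-1.8 -2.1  6.8] open 0.247
turn total (units) [-0.013  0.     0.004]
shift total after turn (units) [ 0.012  0.042 -0.11 ]
```

View pics/s3c.png

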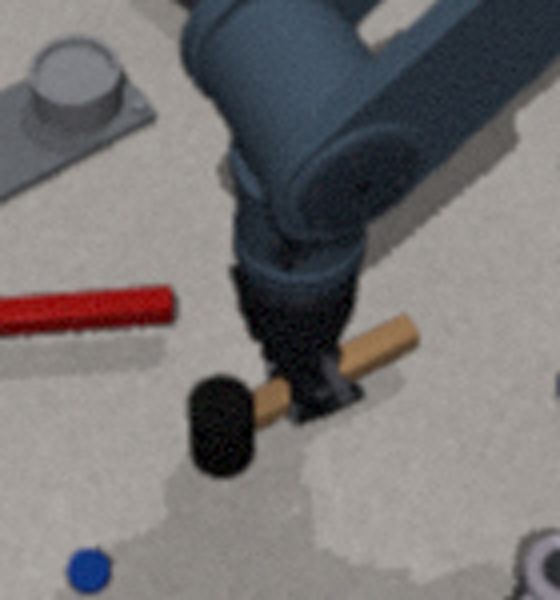

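Emit:
step_arm:
  commands:
    - [0,0,0,0,-0.3,0,0]
    - [0,0,0,0,-0.7,0,0]
    - [0,0,0,0,-0.8,0,0]
    - [0,0,0,0,-0.8,0,0]
    - [0,0,0,0,-0.8,0,0]
    - [0,0,0,0,-0.8,0,0]
    - [0,0,0,0,-0.8,0,0]
    - [0,0,0,0,0,0,0]
    - [0,0,0,0,0,0,0]

```text
time_s: 7.55
eef_pos: [0.5003, 0.0348, 0.1679]
eef_rot: [0.482, -0.482, 0.518, -0.518]
wrist_force: [-0.2, -0.6, -4.5]
opening: 0.248
```

```bash
cat > mal.py <<'E'
from h import *
def mallet():
    p,R,o=pose()
    for n in ("scene","top"):
        im,d=ctrl.camera(n); X,uv=cloud(n,d,np.ones(d.shape,bool))
        c=im[uv[:,1],uv[:,0]].astype(int)
        L=(R.inv().apply(X-p))  # tool frame: x jaws, y down, z fwd
        # handle: brownish pixels
        hb=(c[:,2]-c[:,0]>40)&(np.abs(L[:,0])<.04)&(np.abs(L[:,1]+.019)<.05)&(np.abs(L[:,2])<.16)
        if hb.sum()>10: 
            P=L[hb]; print(n,"handle n",hb.sum(),"mean tool",np.round(P.mean(0),4),"ext z",np.round([P[:,2].min(),P[:,2].max()],4))
            a=np.polyfit(P[:,2],P[:,1],1); b=np.polyfit(P[:,2],P[:,0],1); print("  pitch slope y/z",a,"x/z",b)
        hd=(np.hypot(L[:,0],L[:,2]-.06)<.035)&(L[:,1]>-.07)&(L[:,1]<.03)
        P=L[hd]
        if len(P)>10:
            top=P[P[:,1]<P[:,1].min()+.008]
            print(n,"head n",len(P),"top mean",np.round(top.mean(0),4),len(top),"y range",np.round([P[:,1].min(),P[:,1].max()],4))
            if len(top)>20:
                A=np.c_[top[:,[0,2]],np.ones(len(top))]; print("  top plane y=ax+bz+c",np.round(np.linalg.lstsq(A,top[:,1],rcond=None)[0],4))
        cv2.imwrite(f"pics/{n}_{o['time_s']:.1f}.png",im)
    print(o['time_s'])
E
python3 -c "
from mal import *
to([.5257,-.288,.167],-4.1)
mallet()"
```

```text
t 7.55 pos [0.5003 0.0348 0.1679] yaw -4.1 ydir [-1.e-04  1.e-04 -1.e+00] F [-0.2 -0.6 -4.5] open 0.248
turn total (units) [ 0.001  0.001 -0.001]
shift total after turn (units) [10.672  0.031  1.615]
scene handle n 267 mean tool [-0.0031 -0.025  -0.038 ] ext z [-0.0941  0.0355]
  pitch slope y/z [ 0.0054543  -0.02482766] x/z [ 0.00095166 -0.00301763]
scene head n 556 top mean [-0.0008 -0.0491  0.0584] 251 y range [-0.0534  0.0198]
  top plane y=ax+bz+c [-0.0042  0.0036 -0.0493]
top handle n 202 mean tool [-0.0013 -0.0267 -0.0661] ext z [-0.0978 -0.0329]
  pitch slope y/z [ 0.01299569 -0.02580121] x/z [-0.01891078 -0.00251566]
7.55
```

Emit:
step_arm:
  commands:
    - [0,0,0,0.44,0,0.08,0]
    - [0,0,0,0.88,0,0.14,0]
    - [0,0,0,0.88,0,0.14,0]
    - [0,0,0,0.88,0,0.14,0]
    - [0,0,0,0.88,0,0.14,0]
    - [0,0,0,0.88,0,0.14,0]
    - [0,0,0,0.88,0,0.14,0]
    - [0,0,0,0.88,0,0.14,0]
    - [0,0,0,0.88,0,0.14,0]
    - [0,0,0,0.88,0,0.14,0]

```text
time_s: 8.65
eef_pos: [0.5218, -0.22, 0.1667]
eef_rot: [0.481, -0.482, 0.519, -0.517]
wrist_force: [0.5, 1.0, -4.1]
opening: 0.241
```

Emit:
step_arm:
  commands:
    - [0,0,0,0.88,0,0.14,0]
    - [0,0,0,0.88,0,0.14,0]
    - [0,0,0,0.43,0,0.04,0]
    - [0,0,0,0,0,0,0]
    - [0,0,0,0,0,0,0]
    - [0,0,0,0,0,0,0]

```text
time_s: 9.25
eef_pos: [0.5274, -0.2833, 0.1678]
eef_rot: [0.482, -0.482, 0.518, -0.517]
wrist_force: [-1.1, -0.4, -3.6]
opening: 0.245
```

```bash
python3 -c "
from mal import *
to([.5274,-.2845,.110],-4.1)
mallet()
im=cv2.imread('pics/scene_9.2.png')
import glob;print(glob.glob('pics/*'))"
```

```text
t 9.25 pos [ 0.5274 -0.2833  0.1678] yaw -4.05 ydir [-9.0e-04  1.1e-03 -1.0e+00] F [-1.1 -0.4 -3.6] open 0.245
turn total (units) [ 0.009  0.008 -0.01 ]
shift total after turn (units) [0.039 1.925 0.002]
scene handle n 218 mean tool [-0.0044 -0.0255 -0.0389] ext z [-0.0953  0.0357]
  pitch slope y/z [ 0.00686446 -0.0252593 ] x/z [-0.01097344 -0.0048434 ]
scene head n 508 top mean [-0.0006 -0.0498  0.059 ] 179 y range [-0.0538  0.02  ]
  top plane y=ax+bz+c [-0.0265 -0.0019 -0.0497]
top head n 349 top mean [-0.0051 -0.05    0.0571] 205 y range [-0.054   0.0167]
  top plane y=ax+bz+c [-0.0096 -0.0089 -0.0495]
9.25
['pics/s2c.png', 'pics/fx.png', 'pics/scene_7.5.png', 'pics/s2.png', 'pics/top_7.5.png', 'pics/scene0.png', 'pics/scene_9.2.png', 'pics/top_9.2.png', 'pics/t2c.png', 'pics/s3c.png', 'pics/top0.png']
```

Emit:
step_arm:
  commands:
    - [0,0,0,0.1,0.5,0,0]
    - [0,0,0,0,0.6,0,0]
    - [0,0,0,0,0.5,0,0]
    - [0,0,0,0,0.4,0,0]
    - [0,0,0,0,0.1,0,0]
    - [0,0,0,0,0,0,0]
    - [0,0,0,0,0,0,0]

```text
time_s: 10.05
eef_pos: [0.528, -0.288, 0.1059]
eef_rot: [-0.482, 0.482, -0.517, 0.518]
wrist_force: [-0.0, -0.0, -4.3]
opening: 0.247
```

```bash
python3 -c "
from mal import *
to([.5274,-.2845,.083],-4.1)
mallet()
im=cv2.imread('pics/scene_10.0.png') if 0 else ctrl.camera('scene')[0]
cv2.imwrite('pics/s4.png',cv2.resize(im[60:200,180:330],None,fx=4,fy=4,interpolation=2))"
```

```text
t 10.05 pos [ 0.528  -0.288   0.1059] yaw -4.1 ydir [ 9.e-04 -7.e-04 -1.e+00] F [-0.  -0.  -4.3] open 0.247
turn total (units) [-0.009 -0.     0.006]
shift total after turn (units) [-0.113  0.763 -0.027]
scene handle n 197 mean tool [-0.0044 -0.0253 -0.041 ] ext z [-0.0964  0.0356]
  pitch slope y/z [ 0.00746364 -0.02503328] x/z [-0.00210519 -0.00445363]
scene head n 451 top mean [-0.001  -0.0497  0.0589] 165 y range [-0.0536  0.0216]
  top plane y=ax+bz+c [-0.0275  0.0066 -0.0501]
top head n 294 top mean [-0.0057 -0.05    0.0573] 174 y range [-0.0534  0.0173]
  top plane y=ax+bz+c [-0.024   0.0101 -0.0507]
10.05
```

View pics/s4.png

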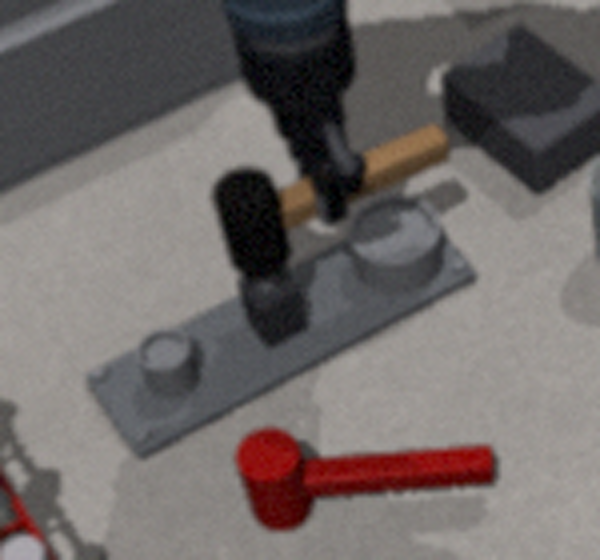

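Emit:
step_arm:
  commands:
    - [0,0,0,0,0.15,0,0]
    - [0,0,0,0,0.15,0,0]
    - [0,0,0,0,0.1,0,0]
    - [0,0,0,0,0,0,0]

```text
time_s: 10.6
eef_pos: [0.5275, -0.2877, 0.0933]
eef_rot: [-0.482, 0.482, -0.518, 0.518]
wrist_force: [-1.4, -0.3, -2.0]
opening: 0.247
```

Emit:
step_arm:
  commands:
    - [0,0,0,0,0.1,0,0]
    - [0,0,0,0,0.1,0,0]
    - [0,0,0,0,0,0,0]

```text
time_s: 10.9
eef_pos: [0.5276, -0.2877, 0.0873]
eef_rot: [-0.482, 0.482, -0.517, 0.518]
wrist_force: [-3.2, 0.8, 1.1]
opening: 0.247
```

Emit:
step_arm:
  commands:
    - [0,0,0,0,0.1,0,0]
    - [0,0,0,0,0.08,0,0]
    - [0,0,0,0,0,0,0]

```text
time_s: 11.2
eef_pos: [0.5276, -0.2878, 0.0822]
eef_rot: [-0.482, 0.482, -0.517, 0.518]
wrist_force: [-4.2, 2.4, 4.6]
opening: 0.243
```

```bash
python3 -c "
from mal import *
to([.5274,-.2845,.083],-4.1)
mallet()
im=ctrl.camera('scene')[0]
cv2.imwrite('pics/s5.png',cv2.resize(im[60:200,180:330],None,fx=4,fy=4,interpolation=2))"
```

```text
t 11.2 pos [ 0.5276 -0.2878  0.0822] yaw -4.1 ydir [ 3.e-04 -3.e-04 -1.e+00] F [-4.2  2.4  4.6] open 0.243
turn total (units) [-0.003 -0.001  0.003]
shift total after turn (units) [-0.109 -0.026 -0.016]
scene handle n 194 mean tool [-0.0036 -0.025  -0.0399] ext z [-0.0951  0.0351]
  pitch slope y/z [ 0.00194768 -0.02492066] x/z [-0.00904193 -0.00392528]
scene head n 470 top mean [-0.0008 -0.0499  0.0584] 164 y range [-0.0536  0.03  ]
  top plane y=ax+bz+c [-0.016   0.0239 -0.0513]
top head n 290 top mean [-0.0064 -0.0502  0.0575] 150 y range [-0.0543  0.0289]
  top plane y=ax+bz+c [ 0.0116 -0.0104 -0.0495]
11.2
```

View pics/s5.png

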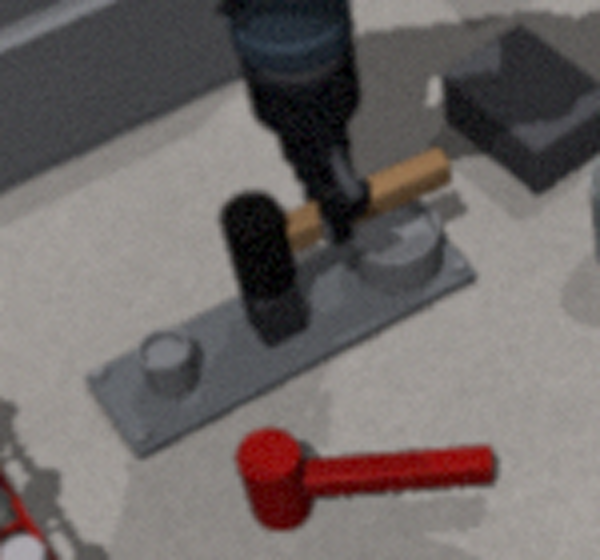

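Emit:
step_arm:
  commands:
    - [0,0,0,0,0.06,0,0]
    - [0,0,0,0,0,0,0]

```text
time_s: 11.55
eef_pos: [0.5273, -0.2881, 0.0815]
eef_rot: [-0.482, 0.482, -0.517, 0.518]
wrist_force: [-9.3, 2.0, 13.2]
opening: 0.244
```

Emit:
step_arm:
  commands:
    - [0,0,0,0,0.06,0,0]
    - [0,0,0,0,0,0,0]

```text
time_s: 11.75
eef_pos: [0.5269, -0.2883, 0.0803]
eef_rot: [0.481, -0.482, 0.518, -0.517]
wrist_force: [-13.8, 2.9, 19.5]
opening: 0.245
```

Emit:
step_arm:
  commands:
    - [0,0,0,0,-0.2,0,0]
    - [0,0,0,0,-0.5,0,0]
    - [0,0,0,0,-0.8,0,0]
    - [0,0,0,0,-0.8,0,0]
    - [0,0,0,0,-0.6,0,0]
    - [0,0,0,-0.5,0,0,0]
    - [0,0,0,-0.9,0,0,0]
    - [0,0,0,-0.9,0,0,0]
    - [0,0,0,-0.9,0,0,0]
    - [0,0,0,0,0,0,0]

```text
time_s: 12.75
eef_pos: [0.5336, -0.187, 0.1636]
eef_rot: [0.483, -0.482, 0.518, -0.515]
wrist_force: [-0.4, 0.0, -4.3]
opening: 0.245
```

```bash
python3 -c "
from mal import *
for n in ('scene','top'):
    im,d=ctrl.camera(n);X,uv=cloud(n,d,np.ones(d.shape,bool))
    s=(np.hypot(X[:,0]-.5857,X[:,1]+.288)<.02)&(X[:,2]>.045)&(X[:,2]<.1)
    print(n,s.sum(),np.round(np.sort(X[s][:,2])[-25:],4))
    cv2.imwrite(f'pics/{n}_p.png',cv2.resize(im[90:190,180:330] if n=='scene' else im[120:250,340:480],None,fx=4,fy=4,interpolation=2))
mallet()
to([.4993,.0348,.168],-4.1)
"
```

```text
scene 72 [0.0615 0.0615 0.0618 0.062  0.062  0.0624 0.0625 0.0626 0.0627 0.0627
 0.063  0.0631 0.0632 0.0632 0.0635 0.0635 0.0636 0.0637 0.0638 0.0642
 0.0644 0.0647 0.0648 0.0654 0.0672]
top 0 []
scene handle n 233 mean tool [-0.0036 -0.0241 -0.042 ] ext z [-0.0958  0.0347]
  pitch slope y/z [-0.02517022 -0.02519887] x/z [-0.00957601 -0.00395933]
scene head n 524 top mean [-0.0019 -0.051   0.0581] 204 y range [-0.0543  0.0193]
  top plane y=ax+bz+c [-0.0323 -0.0241 -0.0497]
top handle n 26 mean tool [ 0.0027 -0.027  -0.0393] ext z [-0.0452 -0.0323]
  pitch slope y/z [ 0.03499062 -0.02564727] x/z [-0.11785605 -0.00193163]
top head n 93 top mean [-0.0173 -0.0517  0.0591] 34 y range [-0.055   0.0155]
  top plane y=ax+bz+c [ 0.0007 -0.034  -0.0497]
12.85
t 12.95 pos [ 0.5342 -0.1918  0.1647] yaw -4.1 ydir [-6.e-04  2.e-04 -1.e+00] F [ 0.9 -1.4 -3.6] open 0.246
turn total (units) [ 0.006  0.    -0.002]
shift total after turn (units) [-7.45  -0.109 -1.7  ]
```

View pics/scene_p.png

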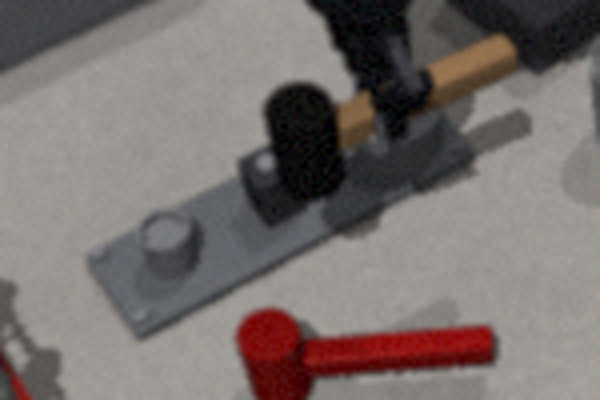

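Emit:
step_arm:
  commands:
    - [0,0,0,-0.5,0,-0.1,0]
    - [0,0,0,-0.87,0,-0.2,0]
    - [0,0,0,-0.87,0,-0.2,0]
    - [0,0,0,-0.87,0,-0.2,0]
    - [0,0,0,-0.87,0,-0.2,0]
    - [0,0,0,-0.87,0,-0.2,0]
    - [0,0,0,-0.87,0,-0.2,0]
    - [0,0,0,-0.87,0,-0.2,0]
    - [0,0,0,-0.87,0,-0.3,0]
    - [0,0,0,0,0,0,0]

```text
time_s: 13.95
eef_pos: [0.495, 0.0382, 0.1649]
eef_rot: [0.482, -0.482, 0.518, -0.516]
wrist_force: [0.0, -0.7, -3.8]
opening: 0.247
```

Emit:
step_arm:
  commands:
    - [0,0,0,0,0.5,0,0]
    - [0,0,0,0,0.8,0,0]
    - [0,0,0,0,0.8,0,0]
    - [0,0,0,0,0.8,0,0]
    - [0,0,0,0,0.8,0,0]
    - [0,0,0,0,0.7,0,0]
    - [0,0,0,0,0.2,0,0]
    - [0,0,0,0,0,0,0]
    - [0,0,0,0,0,0,0]

```text
time_s: 14.85
eef_pos: [0.4974, 0.0349, 0.0282]
eef_rot: [-0.482, 0.481, -0.517, 0.518]
wrist_force: [0.6, -0.9, -4.1]
opening: 0.243
```

```bash
python3 -c "
from mal import *
mallet()
to([.4993,.0348,.020],-4.1)
"
```

```text
scene handle n 211 mean tool [-0.0025 -0.0248 -0.0408] ext z [-0.095   0.0332]
  pitch slope y/z [-0.01974503 -0.02563937] x/z [-0.00351461 -0.0026662 ]
scene head n 565 top mean [-0.0009 -0.0508  0.058 ] 206 y range [-0.0547  0.03  ]
  top plane y=ax+bz+c [-0.0115 -0.0081 -0.0504]
top handle n 117 mean tool [-0.0008 -0.0266 -0.0575] ext z [-0.082  -0.0333]
  pitch slope y/z [-0.00166937 -0.02665155] x/z [-0.02659097 -0.0023473 ]
14.85
t 14.95 pos [0.4977 0.035  0.0286] yaw -4.11 ydir [ 2.5e-03 -4.0e-04 -1.0e+00] F [-0.6 -0.5 -2.9] open 0.249
turn total (units) [-0.024 -0.002  0.002]
shift total after turn (units) [0.002 0.287 0.053]
```

Lower gently to contact.

Emit:
step_arm:
  commands:
    - [0,0,0,0,0.15,0,0]
    - [0,0,0,0,0.09,0,0]
    - [0,0,0,0,0.04,0,0]
    - [0,0,0,0,0,0,0]

```text
time_s: 15.35
eef_pos: [0.4964, 0.0353, 0.0187]
eef_rot: [0.482, -0.482, 0.518, -0.517]
wrist_force: [-0.3, -0.4, -3.7]
opening: 0.245
```

Emit:
step_arm:
  commands:
    - [0,0,0,0,0.05,0,0]
    - [0,0,0,0,0,0,0]

```text
time_s: 15.55
eef_pos: [0.4964, 0.0353, 0.0184]
eef_rot: [0.482, -0.482, 0.518, -0.517]
wrist_force: [-6.1, 0.1, 8.8]
opening: 0.247
```

Contact with the bench. Release and rise.

Emit:
step_arm:
  commands:
    - [0,0,0,0,0,0,1]
    - [0,0,0,0,0,0,1]
    - [0,0,0,0,0,0,1]
    - [0,0,0,0,0,0,1]
    - [0,0,0,0,0,0,1]
    - [0,0,0,0,0,0,1]
    - [0,0,0,0,0,0,1]
    - [0,0,0,0,-0.3,0,1]
    - [0,0,0,0,-0.7,0,1]
    - [0,0,0,0,-0.9,0,1]

```text
time_s: 16.55
eef_pos: [0.4955, 0.0354, 0.0746]
eef_rot: [0.481, -0.482, 0.518, -0.517]
wrist_force: [-0.2, -0.0, 0.7]
opening: 1.0
```

Emit:
step_arm:
  commands:
    - [0,0,0,0,-0.9,0,1]
    - [0,0,0,0,-0.9,0,1]
    - [0,0,0,0,-0.9,0,1]
    - [0,0,0,0,-0.9,0,1]
    - [0,0,0,0,0,0,1]
    - [0,0,0,0,0,0,1]

```text
time_s: 17.15
eef_pos: [0.4968, 0.0352, 0.1833]
eef_rot: [-0.482, 0.481, -0.517, 0.518]
wrist_force: [-0.3, 0.2, -0.9]
opening: 1.002
```

```bash
python3 -c "
from mal import *
im,d=ctrl.camera('scene');cv2.imwrite('pics/s6.png',im)
to([.505,.2628,.185],13.4)
"
```

```text
t 17.2 pos [0.4961 0.0354 0.1821] yaw -4.1 ydir [-3.e-04  1.e-04 -1.e+00] F [0.1 0.4 0.2] open 0.999
turn total (units) [ 3.000e-03 -2.917e+00 -1.000e-03]
shift total after turn (units) [-7.306 -0.095  2.045]
```

View pics/s6.png

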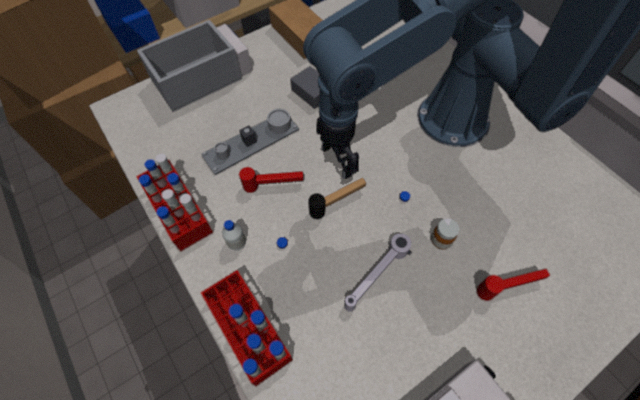

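Emit:
step_arm:
  commands:
    - [0,-0.73,0,0,0,0,1]
    - [0,-0.73,0,0,0,0,1]
    - [0,-0.73,0,0,0,0,1]
    - [0,-0.727,0,0,0,0,1]
    - [0,0,0,-0.5,0,0.14,1]
    - [0,0,0,-0.85,0,0.24,1]
    - [0,0,0,-0.85,0,0.24,1]
    - [0,0,0,-0.85,0,0.24,1]
    - [0,0,0,-0.85,0,0.24,1]
    - [0,0,0,-0.85,0,0.24,1]

```text
time_s: 18.2
eef_pos: [0.5014, 0.1841, 0.1806]
eef_rot: [-0.554, 0.556, -0.439, 0.437]
wrist_force: [-0.2, -0.1, 0.2]
opening: 1.002
```

Emit:
step_arm:
  commands:
    - [0,0,0,-0.85,0,0.24,1]
    - [0,0,0,-0.85,0,0.24,1]
    - [0,0,0,-0.85,0,0.22,1]
    - [0,0,0,0,0,0,1]
    - [0,0,0,0,0,0,1]
    - [0,0,0,0,0,0,1]

```text
time_s: 18.8
eef_pos: [0.5048, 0.2616, 0.1814]
eef_rot: [-0.554, 0.555, -0.439, 0.438]
wrist_force: [-0.1, 0.9, -0.7]
opening: 1.0
```

```bash
python3 -c "
from mal import *
im,d=ctrl.camera('scene');cv2.imwrite('pics/s7.png',cv2.resize(im[120:330,280:480],None,fx=2.8,fy=2.8))
to([.505,.2628,.014],13.4)
"
```

```text
t 18.85 pos [0.505  0.2614 0.1817] yaw 13.34 ydir [-1.3e-03 -6.0e-04 -1.0e+00] F [ 0.6  0.6 -0.7] open 0.998
turn total (units) [ 0.013 -0.01   0.003]
shift total after turn (units) [-0.044  5.59   0.011]
```

View pics/s7.png

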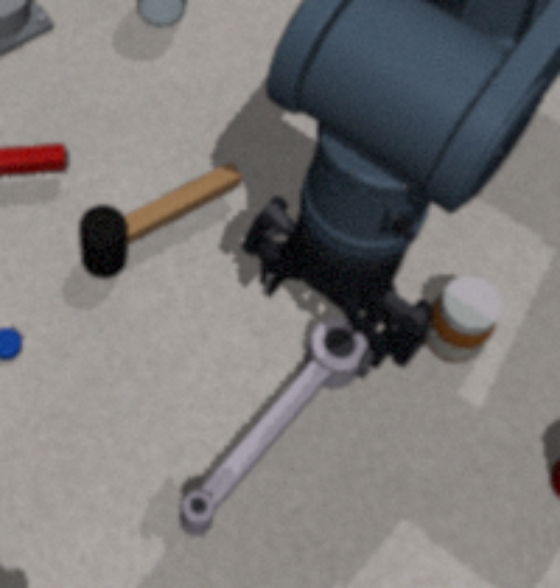

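Emit:
step_arm:
  commands:
    - [0,0,0,-0.04,0.5,0,1]
    - [0,0,0,0,0.8,0,1]
    - [0,0,0,0,0.8,0,1]
    - [0,0,0,0,0.8,0,1]
    - [0,0,0,0,0.8,0,1]
    - [0,0,0,0,0.8,0,1]
    - [0,0,0,0,0.8,0,1]
    - [0,0,0,0,0.25,0,1]
    - [0,0,0,0,0,0,1]

```text
time_s: 19.75
eef_pos: [0.5036, 0.2628, 0.0141]
eef_rot: [-0.554, 0.556, -0.439, 0.438]
wrist_force: [-0.2, 0.8, 0.4]
opening: 0.999
```

```bash
python3 -c "
from mal import *
im,d=ctrl.camera('scene');cv2.imwrite('pics/s8.png',cv2.resize(im[120:330,280:480],None,fx=2.8,fy=2.8))
to([.505,.2628,.014],13.4)
"
```

```text
t 19.8 pos [0.5048 0.2632 0.0155] yaw 13.37 ydir [-1.e-03 -3.e-04 -1.e+00] F [0.3 0.2 0.8] open 0.998
turn total (units) [ 0.01  -0.005  0.   ]
shift total after turn (units) [0.016 0.052 0.003]
```

View pics/s8.png

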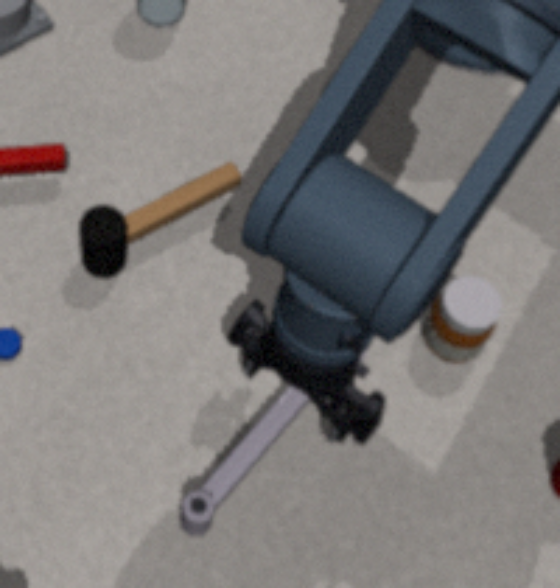

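Fingers straddle the bar. Grip.

Emit:
step_arm:
  commands:
    - [0,0,0,0,0,0,0]
    - [0,0,0,0,0,0,0]
    - [0,0,0,0,0,0,0]
    - [0,0,0,0,0,0,0]
    - [0,0,0,0,0,0,0]
    - [0,0,0,0,0,0,0]
    - [0,0,0,0,0,0,0]
    - [0,0,0,0,0,0,0]

```text
time_s: 20.6
eef_pos: [0.5055, 0.2636, 0.0167]
eef_rot: [0.555, -0.555, 0.438, -0.439]
wrist_force: [-1.1, -1.4, 4.3]
opening: 0.222
```

Emit:
step_arm:
  commands:
    - [0,0,0,0,-0.2,0,0]
    - [0,0,0,0,-0.5,0,0]
    - [0,0,0,0,-0.7,0,0]
    - [0,0,0,0,-0.7,0,0]
    - [0,0,0,0,-0.7,0,0]
    - [0,0,0,0,-0.7,0,0]
    - [0,0,0,0,-0.7,0,0]
    - [0,0,0,0,-0.5,0,0]
    - [0,0,0,0,0,0,0]
    - [0,0,0,0,0,0,0]

```text
time_s: 21.6
eef_pos: [0.5047, 0.2636, 0.1566]
eef_rot: [-0.555, 0.555, -0.438, 0.438]
wrist_force: [-1.0, -0.1, -5.3]
opening: 0.218
```

```bash
cat > br.py <<'E'
from h import *
def br():
    p,R,o=pose()
    for n in ("scene","top"):
        im,d=ctrl.camera(n); X,uv=cloud(n,d,np.ones(d.shape,bool))
        L=R.inv().apply(X-p); up=-L[:,1]
        res={}
        for nm,z,r in (("boss",-.065,.04),("eye",.135,.03)):
            s=(np.hypot(L[:,0],L[:,2]-z)<r)&(np.abs(up-.035)<.02)&((up>.03))
            P=X[s]
            if len(P)<15: print(n,nm,"few",len(P)); continue
            t=P[P[:,2]>np.percentile(P[:,2],90)-.006]
            mid=(t[:,:2].min(0)+t[:,:2].max(0))/2
            print(n,nm,len(P),"top mean",np.round(t.mean(0),4),"mid",np.round(mid,4),"ext",np.round(np.ptp(t[:,:2],axis=0),3),"underside z",round(np.median(t[:,2])-.05,4))
        cv2.imwrite(f"pics/br_{n}_{o['time_s']:.1f}.png",im)
    print(round(o['time_s'],2))
E
python3 -c "
from br import *
br()
to([.541,-.288,.155],0)"; ls -t pics|head -3
```

```text
scene boss few 11
scene eye 126 top mean [0.6369 0.295  0.1886] mid [0.6369 0.295 ] ext [0.026 0.026] underside z 0.1385
top boss 147 top mean [0.4414 0.2372 0.1894] mid [0.4392 0.237 ] ext [0.05  0.028] underside z 0.1393
top eye 51 top mean [0.6359 0.2931 0.1889] mid [0.6342 0.2942] ext [0.024 0.022] underside z 0.1387
21.6
t 21.7 pos [0.504  0.2633 0.1554] yaw 13.4 ydir [-2.6e-03 -7.0e-04 -1.0e+00] F [-0.2 -0.2 -5.6] open 0.221
turn total (units) [0.026 2.233 0.004]
shift total after turn (units) [1.8378e+01 1.4000e-02 1.2350e+00]
br_top_21.6.png
br_scene_21.6.png
s8.png
```

Emit:
step_arm:
  commands:
    - [0,0.2,0,0,0,0,0]
    - [0,0.45,0,0,0,0,0]
    - [0,0.5,0,0,0,0,0]
    - [0,0.5,0,0,0,0,0]
    - [0,0.4,0,0,0,0,0]
    - [0,0.18,0,0.2,0,0,0]
    - [0,0,0,0.5,0,0.05,0]
    - [0,0,0,0.8,0,0.05,0]
    - [0,0,0,0.8,0,0.05,0]
    - [0,0,0,0.8,0,0.05,0]

```text
time_s: 22.7
eef_pos: [0.511, 0.1687, 0.1566]
eef_rot: [-0.5, 0.5, -0.5, 0.5]
wrist_force: [0.3, 0.4, -6.5]
opening: 0.221
```

Emit:
step_arm:
  commands:
    - [0,0,0,0.8,0,0.05,0]
    - [0,0,0,0.8,0,0.05,0]
    - [0,0,0,0.8,0,0.05,0]
    - [0,0,0,0.8,0,0.05,0]
    - [0,0,0,0.8,0,0.05,0]
    - [0,0,0,0.8,0,0.05,0]
    - [0,0,0,0.8,0,0.05,0]
    - [0,0,0,0.8,0,0.05,0]
    - [0,0,0,0.8,0,0.05,0]
    - [0,0,0,0.8,0,0.05,0]

```text
time_s: 23.7
eef_pos: [0.5256, -0.0714, 0.1567]
eef_rot: [-0.5, 0.5, -0.5, 0.5]
wrist_force: [-0.1, -0.3, -5.1]
opening: 0.219
```

Emit:
step_arm:
  commands:
    - [0,0,0,0.8,0,0.05,0]
    - [0,0,0,0.8,0,0.05,0]
    - [0,0,0,0.8,0,0.05,0]
    - [0,0,0,0.8,0,0.05,0]
    - [0,0,0,0.6,0,0.05,0]
    - [0,0,0,0.5,0,0.05,0]
    - [0,0,0,0.3,0,0.05,0]
    - [0,0,0,0.15,0,0.05,0]
    - [0,0,0,0,0,0,0]
    - [0,0,0,0,0,0,0]

```text
time_s: 24.7
eef_pos: [0.5383, -0.211, 0.1567]
eef_rot: [0.5, -0.5, 0.5, -0.499]
wrist_force: [1.0, 1.6, -6.7]
opening: 0.22
```

```bash
python3 -c "
from br import *
br()
to([.541,-.288,.155],0)"; ls -t pics|head -3
```

```text
scene boss 216 top mean [ 0.4747 -0.2105  0.1896] mid [ 0.4741 -0.2111] ext [0.05  0.052] underside z 0.1395
scene eye 70 top mean [ 0.6747 -0.2105  0.1892] mid [ 0.6748 -0.2116] ext [0.025 0.03 ] underside z 0.139
top boss few 0
top eye 89 top mean [ 0.6705 -0.2094  0.1897] mid [ 0.6704 -0.209 ] ext [0.027 0.026] underside z 0.1398
24.7
t 24.8 pos [ 0.5383 -0.2109  0.1568] yaw 0.08 ydir [-3.e-04  4.e-04 -1.e+00] F [-0.5 -0.7 -5.7] open 0.223
turn total (units) [ 0.003  0.013 -0.004]
shift total after turn (units) [2.568 0.06  0.091]
br_top_24.7.png
br_scene_24.7.png
br_top_21.6.png
```

Emit:
step_arm:
  commands:
    - [0,0,0,0.3,0,0.06,0]
    - [0,0,0,0.6,0,0.06,0]
    - [0,0,0,0.6,0,0,0]
    - [0,0,0,0.5,0,0,0]
    - [0,0,0,0.35,0,0,0]
    - [0,0,0,0.2,0,0,0]
    - [0,0,0,0,0,0,0]
    - [0,0,0,0,0,0,0]
    - [0,0,0,0,0,0,0]
    - [0,0,0,0,0,0,0]

```text
time_s: 25.8
eef_pos: [0.542, -0.2877, 0.1569]
eef_rot: [0.5, -0.5, 0.5, -0.5]
wrist_force: [-0.6, 0.2, -5.9]
opening: 0.224
```

```bash
python3 -c "
from br import *
br()
to([.541,-.288,.155],0)
for n in ('scene','top'):
    d=ctrl.camera(n)[1]; X,uv=cloud(n,d,np.ones(d.shape,bool))
    s=(np.hypot(X[:,0]-.587,X[:,1]+.288)<.02)&(X[:,2]>.045)&(X[:,2]<.1); print(n,s.sum(),np.round(np.sort(X[s][:,2])[-6:],4))
    s=(np.hypot(X[:,0]-.558,X[:,1]-.03)<.035)&(X[:,2]>.06)&(X[:,2]<.08); print('mallet head',s.sum(),X[s].mean(0))
"; ls -t pics|head -2; cp $(ls -t pics/br_scene*|head -1) pics/fin.png
```

```text
scene boss 201 top mean [ 0.4786 -0.2875  0.1901] mid [ 0.478  -0.2876] ext [0.052 0.054] underside z 0.1401
scene eye 68 top mean [ 0.6791 -0.287   0.1899] mid [ 0.6784 -0.287 ] ext [0.025 0.029] underside z 0.1397
top boss few 0
top eye 87 top mean [ 0.6742 -0.286   0.19  ] mid [ 0.6749 -0.2862] ext [0.027 0.026] underside z 0.14
25.8
t 25.9 pos [ 0.542  -0.2879  0.157 ] yaw 0.06 ydir [ 1.e-04  0.e+00 -1.e+00] F [-0.2  0.7 -6.5] open 0.22
turn total (units) [-0.001  0.009 -0.   ]
shift total after turn (units) [ 0.004  0.066 -0.035]
scene 126 [0.0633 0.0634 0.0634 0.0636 0.0642 0.0647]
mallet head 225 [0.55637893 0.03324872 0.06829172]
top 86 [0.0628 0.0631 0.0634 0.0636 0.0637 0.0652]
mallet head 205 [0.55069729 0.0323703  0.06943098]
br_top_25.8.png
br_scene_25.8.png
```

View pics/fin.png

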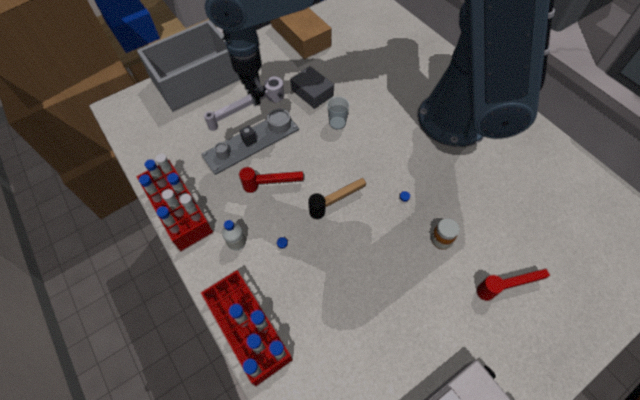

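All within a couple of millimetres; handing in.

```bash
python3 -c "
from bench import ctrl
print(ctrl.hand_in())"
```

```text
the job is handed in; nothing more can be done
None
```

I drove the pin home with the mallet, set the mallet back on the bench at its starting place, and handed the job in at about 26 s. At hand-in the arm was still holding the bracket level over the two cups. No verdict was reported.

What the last checks showed:
- **Pin:** Its top measured about 63–65 mm above the bench in both cameras. When driving it I kept going until the force jumped, which I took as the bottom stop.
- **Mallet:** It stands on its face with its head about 0.3 m in y from the fixture. Its head axis was within about 5 mm of where it started.
- **Bracket position:** The boss and eye were within about 2 mm of the cup axes, each compared in the same camera. The top camera could not see the boss, so its position rests on the scene camera alone.
- **Bracket height and level:** The underside was about 140 mm above the bench, or 98 mm above the cup floors. Boss and eye heights agreed to within 1 mm.
- **Bystanders:** I saw none moved in the last picture, but did not measure their positions again.

The two cameras disagreed by about 4 mm in x throughout. I averaged them for picking things up and compared within one camera for the final alignment.

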